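# Walk the heavy terrine back to its rail and draw out the tray

## Task

The heavy cast-iron terrine stands in the way of the pull-out tray: walk it back by pushing its two front corners in turn, never turning it more than 12 degrees off the rail and never pressing on it with more than 24 N (the enamel chips), until its back face sits flush against the wooden rail along its whole length and it is roughly centred on the rail. Then draw the tray fully out in front of it, and leave the cups, skillet, canister, jar and mill where they stand.

Things in the scene. Friction and masses are not known exactly. Their poses are not given: they have to be found in the camera images.
- terrine: Dark enamelled cast-iron loaf-shaped terrine, flat upright sides, 90 (x) x 230 (y) x 64 mm tall, lid loop to 81 mm at the middle. 3.8 kg +-6%, do not lift. Origin: centre of underside; x to its back (rail side), y to its left end, z up. Four feet at x +-26, y +-80 mm; sides start 6 mm above the stone. A plain straight shove at the middle takes about 25 to 40 N: too much for the enamel.
- front_left (a point): lower left corner of the terrine's front (robot side) face: -45, +115, 30 mm in the terrine frame. Pushed squarely within 20 mm of either front corner, that end swings forward about the feet of the other end at a steady 10 to 16 N. If the finger also bears down on it (an arm sags as it pushes) the drag grows fast: ride up a few mm as you load it so the vertical force stays near zero.
- front_right (a point): lower right corner of the terrine's front face: -45, -115, 30 mm in the terrine frame. Pushes here behave as at the left corner.
- back_left (a point): lower left corner of the terrine's back face (+45, +115, 30 mm in the terrine frame). Once the pushed end bears on the rail the force climbs above the steady sliding force within about a millimetre: feel for that and stop.
- back_right (a point): lower right corner of the terrine's back face (+45, -115, 30 mm in the terrine frame)
- rail (a point): Foot of the front face of the fixed dark wooden rail, at its middle, on the stone (z = 30 mm). Rail 240 mm long along y, 30 mm tall, 15 mm thick. x points away from the robot, square into the rail; y left along it; z up. With the terrine home its origin is at x = -45 mm in this frame, its front face at x = -90 mm.
- platform: Fixed stone slab 440 (x) x 900 (y) x 30 mm, origin at the centre of its underside on the table, axes as the rail's. It carries the rail (at x = 80, y = -100 mm) and a slim wooden shelf unit, 110 mm in x, 220 mm in y, 142 mm tall over the stone, centred at x = -49, y = 305 mm; its cups stand on its top.
- tray (a joint): Travel in m of the pull-out tray: 0 pushed into the shelf unit, 0.140 at its hard stop fully out; grows as it slides to the right (-y of the rail). Tray 66 mm wide in x, 20 mm tall, 4 mm above the stone; it runs out just in front of the terrine's place, 6 mm clear of a terrine that is home, blocked otherwise. Resistance about 2.5 N plus 4 N per m/s; it stays where left.
- tray_knob (a point): Centre of the top of the tray's upright brass knob, a round post 20 mm thick, top 58 mm above the stone, free from the tray's rim (24 mm above the stone) up, 18 mm in from the tray's leading right end. With the tray in, the unit's end face is 120 mm to the left of the knob's axis. It can be pinched from above or pushed from its left side.
- cup0: bystander: white porcelain cup 58 mm wide, 60 mm tall, in the row on top of the shelf unit; origin at the centre of its underside
- cup1: bystander: white porcelain cup 58 mm wide, 60 mm tall, in the row on top of the shelf unit; origin at the centre of its underside
- cup2: bystander: white porcelain cup 58 mm wide, 60 mm tall, in the row on top of the shelf unit; origin at the centre of its underside
- skillet: bystander: black steel skillet 190 mm wide, 45 mm tall with a 160 mm handle to its +y, behind the shelf unit; origin at the centre of its underside
- canister: bystander: white hard plastic canister 90 mm wide, 130 mm tall, right of the terrine; origin at the centre of its underside
- jar: bystander: glass jar 60 mm wide, 90 mm tall, behind the rail; origin at the centre of its underside
- mill: bystander: wooden pepper mill 52 mm wide, 150 mm tall, behind right; origin at the centre of its underside
Not all that is in view belongs to the job. What is shaped like the terrine but pink or red is not meant.

How it is judged:
On the way:
1. the terrine is home: both back corners within 2.5 mm of the rail, within 30 mm of centred on it (x of each of back_left, back_right in the frame of rail above -0.0025 m and y of terrine in the frame of rail between -0.03 and 0.03 m and angle between terrine's own z axis and vertical below 0.05 rad), for 0.2 s.
At the end, for the whole second after the job is handed in: Both back corners of the terrine are within 2.5 mm of the rail's face, its middle within 30 mm of the rail's middle, upright; the tray is out by at least 132 of its 140 mm; both are at rest (all of step 1 and value of joint tray above 0.132 m and linear speed of terrine below 0.01 m/s and velocity of joint tray between -0.01 and 0.01 m/s); the robot touches nothing.
It fails at once if the robot presses on the terrine with more than 24 N (contact force between any of the fingers, the arm and terrine above 24 N).
It fails at once if the terrine is turned more than 12 degrees off the rail (angle between the y axis of terrine and the y axis of rail, either way round above 0.21 rad).
It fails at once if a cup, the skillet, the canister, the jar or the mill is shifted by more than 15 mm (distance of any of cup0, cup1, cup2, skillet, canister, jar, mill from where it was at the start of the episode above 0.015 m).
It also fails if it takes over 72 s, if anything falls off the work surface, if the arm or the gripper's body presses on something with over 40 N, if the wrist force passes 120 N, or if a joint passes its speed limit or range.

## Robot

A 6-joint arm with a two-finger parallel gripper is mounted at the origin on the work surface. World frame = base frame: x ahead of the robot, y to its left, z up, the work surface at z = 0. Lengths are in m, angles in rad, forces in N, time in s.
With the tool pointing down it reaches from about 0.25 to 0.775 m from the base axis. Payload 4 kg.
Tool frame: the origin (TCP) lies at the very end of the fingers, on their centre line; the grasp point (between the pads) lies 19 mm behind it; z points along the fingers, y is the line along which they close (so a half turn about z gives the same grasp; the last joint's range is limited). The gripper opens to 85 mm and grips with 20 to 120 N. Pads are 22 mm wide; open, the fingers measure 114 mm over their backs; the gripper's body (76 mm by 85 mm) begins 54 mm behind the grasp point. The pads swing forward as they close: fully open they stand 13 mm farther back than shut.
Start: joints at [-1.285, 0.087, 1.371, -0, 1.684, -0.103], TCP at [0.208, -0.509, 0.231] pointing down, gripper open.
Joint ranges: [-3.1, 3.1], [-0.76, 2.03], [0.27, 2.55], [-1.08, 4.22], [0.17, 2.65], [-2.57, 2.57]. Speed limits (rad/s): [2.79, 2.79, 3.14, 3.14, 3.14, 3.14].

## Interface

Orientations are given as a rotation vector (axis times angle).
In Python, from cell import bot gives the robot as it stands. Calls block until the motion is done:
- bot.goto(position, orientation): joint-space move of the TCP to a pose.
- bot.move_l(position, orientation=None, vel=0.15): straight line of the TCP; orientation=None keeps the orientation; vel is the mean speed in m/s.
- bot.move_joints(angles): joint-space move.
- bot.set_gripper(opening, force=None): finger opening in m; force is the grip in N (None keeps the last); returns when the fingers have stopped.
- bot.wait(seconds).
- bot.ik(position, orientation): joint angles nearest the present ones, or None.
- bot.state(): the state.
- bot.capture(name): name is "scene" or "top"; returns a dict with "pixels" (400x640x3 uint8, blue, green, red), "z_map" (400x640 float32, m along the optical axis (not along the pixel's ray), 0 where there is no reading), "fx", "fy", "cx", "cy" (pixels), "dist_coeffs" ([k1, k2, p1, p2, k3] as OpenCV has them; the pictures are not rectified), "cam_to_world" (4x4, takes a point from camera to world coordinates). Camera axes: x right, y down, z forward; pixel columns grow to the right and rows downward; lengths in m; the calibration is good to about 2 mm. A picture is of the moment at which its call begins.
A pose or a line that the arm cannot do raises bot.MotionError and nothing moves.
- bot.finish_job(): hands the job in; it is judged then, once.
The state is a dict: "t": time; "qpos": joint angles; "qd": joint speeds; "effort": joint torques, N m; "ee_pos": TCP position; "eef_rot": TCP orientation; "contact_force": force on the tool from outside, world axes, zero at the start; "wrist_torque": the same for the moment, N m; "opening": finger opening in m; "finger_force": force on a finger pad.
Only numpy, scipy, OpenCV 4.12 (cv2) and the standard library are available. Lean on these libraries where they do the work, as an engineer would, in place of code of your own. Each camera call takes 0.05 s, during which the arm holds its last target. There are 200 camera calls.

## Working session

There is one attempt and no reset: what is moved stays moved. The work goes in short steps, each a Python script; the robot and the scene stay as the last script left them, time stands still between calls to the robot, and variables do not carry over. Pictures are saved under pics/ and viewed, at most 10 in all, crops included, and the job is handed in when it is done.

```bash
ls; mkdir -p pics
python3 - <<'E'
from cell import bot
import cv2,numpy as np
for n in("scene","top"):
    c=bot.capture(n); cv2.imwrite(f"pics/{n}0.png",c["pixels"]); np.save(f"pics/{n}0.npy",c,allow_pickle=True)
    print(n,c["fx"],c["fy"],c["cx"],c["cy"],c["dist_coeffs"]);print(np.round(c["cam_to_world"],4))
s=bot.state();print(s)
E
```

```text
pics
scene 458.1602692867614 458.1602692867614 327.29831245807 194.5134036539824 [0.04281514 0.         0.         0.         0.        ]
[[ 0.8802  0.2984 -0.369   0.9521]
 [ 0.4746 -0.5519  0.6857 -0.8282]
 [ 0.001  -0.7787 -0.6274  0.9355]
 [ 0.      0.      0.      1.    ]]
top 389.09294378466785 389.09294378466785 322.61943810840137 201.76772964232333 [-0.08489038  0.          0.          0.          0.        ]
[[-0.0183 -0.9902  0.1382  0.3228]
 [-0.9998  0.0169 -0.0109  0.0474]
 [ 0.0084 -0.1384 -0.9903  1.2844]
 [ 0.      0.      0.      1.    ]]
{'t': 0.1, 'qpos': array([-1.28517393e+00,  8.78898843e-02,  1.37216572e+00, -8.54922812e-06,
        1.68358095e+00, -1.03070863e-01]), 'qd': array([ 6.86380056e-04, -2.02975108e-04, -4.14243804e-03,  7.21431940e-05,
       -1.64699026e-03,  1.62669266e-03]), 'effort': array([ 2.86754010e-03, -3.53014863e+01, -3.14217532e+01, -8.37210041e-05,
        8.01054557e-03, -2.90637828e-06]), 'ee_pos': array([ 0.20831568, -0.50852336,  0.23021961]), 'eef_rot': array([-3.08045318e+00, -6.06327260e-01,  3.05731301e-04]), 'contact_force': array([ 0.53294404, -0.4029384 ,  0.27399803]), 'wrist_torque': array([-0.00993752, -0.00635339,  0.02135658]), 'finger_force': 0.0, 'opening': 0.0857233983204259}
```

View pics/top0.png

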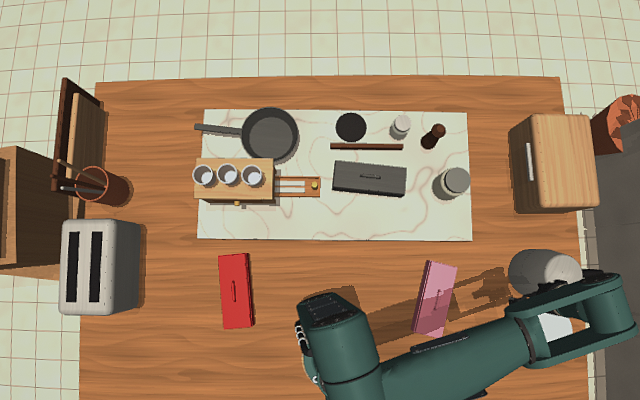

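View pics/scene0.png

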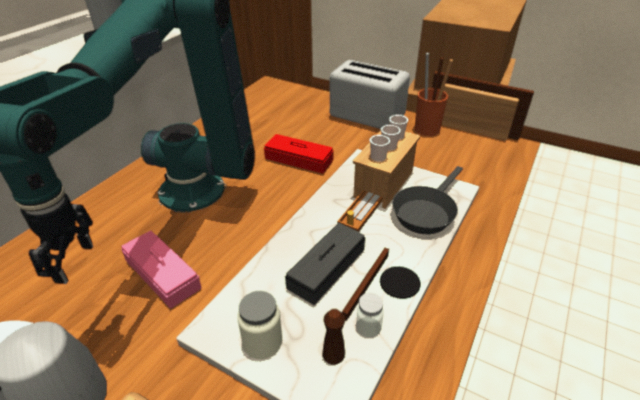

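The top view shows three loaf shapes: dark grey at (370,178) on the slab, red at (236,290) and pink at (435,298) on the table. The dark one, by the rail (367,146), fits "dark enamelled". The knob is at (315,185), the canister at (453,183) and the cups near (203–252,175). I'll confirm with a crop and measure.

```bash
cat > h.py <<'E'
import numpy as np,cv2
def rays(c,px):
    K=np.array([[c["fx"],0,c["cx"]],[0,c["fy"],c["cy"]],[0,0,1]])
    u=cv2.undistortPoints(np.float64(px).reshape(-1,1,2),K,np.array(c["dist_coeffs"])).reshape(-1,2)
    return np.c_[u,np.ones(len(u))]
def plane(c,px,z):
    T=c["cam_to_world"];d=rays(c,px)@T[:3,:3].T
    return T[:3,3]+d*((z-T[2,3])/d[:,2])[:,None]
def cloud(c):
    h,w=c["z_map"].shape;v,u=np.mgrid[:h,:w]
    p=rays(c,np.c_[u.ravel(),v.ravel()])*c["z_map"].reshape(-1,1)
    T=c["cam_to_world"];return (p@T[:3,:3].T+T[:3,3]).reshape(h,w,3)
def box(mask):  # largest contour's min-area rectangle corners
    cs,_=cv2.findContours(mask.astype(np.uint8),cv2.RETR_EXTERNAL,cv2.CHAIN_APPROX_NONE)
    k=max(cs,key=cv2.contourArea);return k
def rect(xy):
    (c,(w,h),a)=cv2.minAreaRect(np.float32(xy)*1000);b=cv2.boxPoints(((c),(w,h),a))
    e=b[1]-b[0] if np.linalg.norm(b[1]-b[0])>np.linalg.norm(b[2]-b[1]) else b[2]-b[1]
    ang=np.degrees(np.arctan2(e[1],e[0]))%180-90   # long axis rel. to +y
    return np.round(c,1),round(max(w,h),1),round(min(w,h),1),round(ang,2)
def find(c,roi,zlo,zhi,zp,col=None):
    P=cloud(c);m=np.zeros(P.shape[:2],bool);x0,y0,x1,y1=roi;m[y0:y1,x0:x1]=1
    m&=(P[...,2]>zlo)&(P[...,2]<zhi)
    if col is not None:m&=col(c["pixels"].astype(int))
    k=box(m).reshape(-1,2);q=plane(c,k,zp)
    return rect(q[:,:2]),P[m][:,2].mean(),m.sum()
E
python3 - <<'E'
from h import *
c=np.load("pics/top0.npy",allow_pickle=True).item()
dark=lambda p:p.max(2)<120
print("terrine",find(c,(322,150,420,205),.085,.105,.094))
print("rail",find(c,(322,138,412,155),.05,.07,.06))
print("unit",find(c,(180,145,285,210),.16,.185,.172))
print("slab",find(c,(190,100,480,250),.02,.04,.03))
print("knob",find(c,(303,175,325,197),.075,.1,.088))
print("canister",find(c,(425,155,480,205),.15,.17,.16))
print("tray",find(c,(275,170,325,205),.045,.07,.054))
P=cloud(c);print(P[170:200:3,315].round(3).tolist())
cr=np.hstack([cv2.resize(c["pixels"][130:210,265:425],(640,320),interpolation=2)])
s=np.load("pics/scene0.npy",allow_pickle=True).item()
cv2.imwrite("pics/crop0.png",np.vstack([cr,cv2.resize(s["pixels"][180:320,240:520],(640,280))[:280]]))
E
```

```text
terrine ((array([ 565.9, -113.7]), 227.8, 87.2, np.float32(-7.12)), np.float64(0.0926416146059906), np.int64(1916))
rail ((array([ 677.7, -112.8]), 238.8, 16.9, np.float32(-1.75)), np.float64(0.0580728087627599), np.int64(360))
unit ((array([551.7, 295.7]), 230.8, 121.8, np.float32(-1.18)), np.float64(0.17155239451443485), np.int64(2456))
slab ((array([592.6, -10.2]), 900.1, 438.5, np.float32(-1.28)), np.float64(0.029372584603188943), np.int64(25492))
knob ((array([546.2,  60.1]), 18.0, 17.8, np.float32(-46.34)), np.float64(0.08552871447401247), np.int64(35))
canister ((array([ 539.6, -367.6]), 75.6, 74.7, np.float32(60.29)), np.float64(0.1583241654874644), np.int64(501))
tray ((array([547.1, 115.5]), 141.9, 65.3, np.float32(-0.99)), np.float64(0.05103302441490396), np.int64(181))
[[0.603, 0.057, 0.032], [0.594, 0.057, 0.03], [0.579, 0.057, 0.054], [0.573, 0.057, 0.035], [0.553, 0.057, 0.087], [0.543, 0.057, 0.088], [0.538, 0.057, 0.06], [0.532, 0.058, 0.04], [0.523, 0.058, 0.035], [0.514, 0.058, 0.027]]
```

View pics/crop0.png

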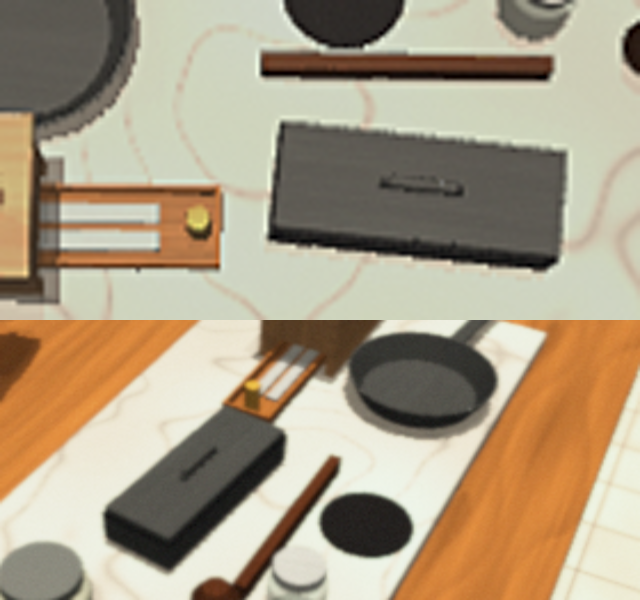

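The crop confirms that the dark loaf with the lid loop, in front of the brown rail, is the terrine (red and pink lie off the slab). In the rail frame (foot at 670.3, −112.3 mm, yaw −1.25°) it sits at x ≈ −104, y ≈ −4 mm and is turned about −5.9°. The right end lags, so I push right first.

```bash
cat >> h.py <<'E'
from cell import bot
PSI=np.radians(-1.25);RF=np.array([.6703,-.1123])
A=np.array([[np.cos(PSI),-np.sin(PSI)],[np.sin(PSI),np.cos(PSI)]])
ROT=np.array([np.pi*np.cos(PSI/2),np.pi*np.sin(PSI/2),0])
def W(x,y,z): return np.r_[RF+A@[x,y],z]   # rail frame -> world
def R(p): return A.T@(np.array(p[:2])-RF)
def terr(n="top"):
    c=bot.capture(n);f=find(c,(312,130,425,205),.085,.105,.094)
    return (R(f[0][0]/1000)*1000).round(1),f[0][1:3],round(float(f[0][3])+1.25,2),f[2]
def push(x,y,z,xend,flim=19,step=.001,vel=.03,rise=.0006,every=4,stop=None):
    f0=bot.state()["contact_force"];i=0;log=[]
    while x<xend:
        x+=step;bot.move_l(W(x,y,z),vel=vel);s=bot.state();f=s["contact_force"]-f0
        fr=-A[:,0]@f[:2]
        if i%every==0: log.append((round(s["t"],1),round(x*1e3,1),round((R(s["ee_pos"])[0])*1e3,1),round(s["ee_pos"][2]*1e3,1),f.round(1).tolist()))
        if f[2]>.6: z+=rise*min(f[2],2)
        elif f[2]<-.6: z-=rise*min(-f[2],2)
        i+=1
        if np.linalg.norm(f)>flim: log.append(("LIM",f.round(1).tolist()));break
        if stop is not None and fr>stop: log.append(("STOP",fr.round(1)));break
    for l in log:print(*l)
    return x,z
E
python3 - <<'E'
from h import *
bot.set_gripper(0.0,20)
y=-.100
bot.goto(W(-.21,y,.20),ROT);bot.move_l(W(-.195,y,.056),vel=.2);bot.wait(.2)
s=bot.state();print(s["t"],R(s["ee_pos"]),s["ee_pos"][2],s["contact_force"],s["opening"])
print(terr())
print(push(-.190,y,.056,-.160,every=1))
E
```

```text
3.4 [-0.19405264 -0.10062127] 0.057734368429146615 [-0.50437943  0.15967265 -0.58861843] -6.958282280155597e-05
(array([-105.2,   -3.9]), (225.1, 88.5), -5.71, np.int64(1845))
3.8 -189.0 -188.7 56.0 [0.3, -1.2, -1.3]
4.0 -188.0 -188.1 55.0 [-0.2, -0.8, -0.9]
4.3 -187.0 -187.0 54.6 [-0.1, -0.6, -1.3]
4.5 -186.0 -186.0 53.8 [0.3, -0.4, -0.5]
4.8 -185.0 -184.9 53.9 [-0.5, -0.6, -1.5]
5.0 -184.0 -184.0 52.9 [0.1, -1.0, -1.0]
5.3 -183.0 -183.0 52.3 [-0.9, -0.5, -1.1]
5.5 -182.0 -182.0 51.6 [-0.8, -0.6, -0.9]
5.8 -181.0 -181.0 51.1 [-1.1, -0.6, -0.6]
6.0 -180.0 -179.9 50.8 [0.4, -0.9, -0.3]
6.3 -179.0 -178.9 50.8 [-0.5, -0.7, -0.2]
6.5 -178.0 -177.9 50.8 [0.8, -0.8, -0.3]
6.8 -177.0 -176.9 50.8 [0.3, -0.5, -0.8]
7.0 -176.0 -176.0 50.2 [-0.3, -0.7, -0.5]
7.3 -175.0 -174.9 50.3 [1.0, 0.1, -1.5]
7.5 -174.0 -174.0 49.3 [-0.1, -1.4, -0.5]
7.8 -173.0 -173.0 49.4 [-1.0, -1.2, -1.0]
8.1 -172.0 -172.0 48.7 [-0.9, -0.4, 0.7]
8.3 -171.0 -171.7 48.8 [-3.4, -0.5, -1.2]
8.6 -170.0 -171.7 47.9 [-5.4, -0.4, -0.5]
8.8 -169.0 -171.7 47.9 [-8.7, -0.2, 2.0]
9.1 -168.0 -171.7 48.2 [-10.1, 0.3, 0.2]
9.3 -167.0 -171.7 48.1 [-13.3, 0.5, 2.1]
9.6 -166.0 -170.5 48.6 [-10.6, 0.7, -1.4]
9.8 -165.0 -169.9 48.0 [-12.3, -0.2, 0.0]
10.1 -164.0 -168.9 48.0 [-12.9, -1.9, -0.6]
10.3 -163.0 -167.9 48.0 [-12.8, -1.0, -0.9]
10.6 -162.0 -167.0 47.7 [-13.9, -1.6, 1.8]
10.8 -161.0 -165.7 48.3 [-10.7, -1.2, -0.6]
11.1 -160.0 -165.0 48.3 [-13.4, 0.3, -0.7]
(-0.15999999999999998, np.float64(0.04976465498444345))
```

```bash
sed -i 's/if f\[2\]>.6: z/if fr<4: pass\n        elif f[2]>.6: z/' h.py; sed -i 's/f0=bot.state()\["contact_force"\];i=0/f0=np.array([-.2,-.5,-1.3]);i=0/' h.py
python3 - <<'E'
from h import *
y=-.100
x,z=push(-.160,y,.0495,-.124,step=.003,vel=.04,every=2)
bot.move_l(W(x-.03,y,z+.01),vel=.25)
print(terr(),bot.state()["t"])
E
```

```text
11.3 -157.0 -161.5 47.6 [-11.7, -0.6, 1.9]
11.8 -151.0 -155.3 48.8 [-10.0, 1.1, -0.5]
12.3 -145.0 -150.1 48.9 [-10.4, -2.2, -1.0]
12.8 -139.0 -144.2 49.3 [-11.9, -3.2, -2.2]
13.3 -133.0 -138.6 47.9 [-13.2, -2.0, 1.7]
13.8 -127.0 -132.9 48.6 [-14.4, -2.9, 1.2]
(array([-85.7,  -3.4]), (226.5, 89.6), 6.94, np.int64(1801)) 14.375
```

Run:
```python
from h import *
y=.090
bot.move_l(W(-.175,-.09,.058),vel=.25);bot.move_l(W(-.175,y,.051),vel=.3);bot.move_l(W(-.162,y,.051),vel=.1)
x,z=push(-.162,y,.0495,-.102,step=.002,vel=.04,every=3)
bot.move_l(W(x-.03,y,z+.01),vel=.25)
print(terr(),bot.state()["t"])
```

```text
15.9 -160.0 -160.3 49.2 [0.6, 0.3, 2.1]
16.7 -154.0 -153.9 49.5 [-0.9, -0.9, 1.9]
17.4 -148.0 -152.6 49.7 [-9.5, -0.9, 1.8]
18.2 -142.0 -147.5 50.8 [-11.3, 1.4, 1.2]
18.9 -136.0 -142.0 51.4 [-12.0, 1.5, 3.4]
19.7 -130.0 -136.0 52.5 [-9.2, 3.6, -2.3]
20.4 -124.0 -130.6 52.6 [-11.5, 4.6, 0.6]
21.2 -118.0 -124.5 52.7 [-10.2, 6.0, -1.6]
21.9 -112.0 -119.1 52.9 [-13.4, 6.5, 3.0]
22.7 -106.0 -112.3 53.5 [-9.7, 6.0, -1.2]
(array([-72.3, -65. ]), (109.2, 90.2), -6.78, np.int64(961)) 23.4833
```

Run:
```python
from h import *
y=-.098
bot.move_l(W(-.15,y,.058),vel=.3)
bot.wait(.1);print(terr(),bot.state()["t"],R(bot.state()["ee_pos"]))
```

```text
(array([-63.7,   2.9]), (207.3, 89.3), -6.84, np.int64(1694)) 24.4167 [-0.14961101 -0.09623971]
```

Run:
```python
from h import *
y=-.098
bot.move_l(W(-.14,y,.051),vel=.15)
x,z=push(-.14,y,.0505,-.106,step=.002,vel=.04,every=3,stop=17)
x,z=push(x,y,z,-.09,step=.001,vel=.03,every=1,stop=16.5)
bot.move_l(W(x-.03,y,z+.01),vel=.25)
print(terr(),bot.state()["t"])
```

```text
24.9 -138.0 -138.0 50.7 [0.5, 1.4, 1.4]
25.7 -132.0 -132.4 50.3 [-2.1, 0.8, 2.0]
26.4 -126.0 -130.5 51.0 [-10.3, 2.0, 2.1]
27.2 -120.0 -125.8 52.1 [-12.5, -0.4, 3.1]
27.9 -114.0 -119.4 52.8 [-10.2, -2.4, -2.7]
28.7 -108.0 -113.8 53.0 [-12.0, -3.0, -0.1]
29.2 -105.0 -111.0 53.0 [-12.5, -4.1, 0.5]
29.4 -104.0 -110.1 53.0 [-13.0, -4.0, 0.8]
29.7 -103.0 -108.9 53.0 [-11.1, -4.5, -3.1]
29.9 -102.0 -108.5 53.0 [-15.6, -3.5, 2.7]
30.2 -101.0 -106.8 53.3 [-11.5, -3.9, -0.6]
30.4 -100.0 -106.2 53.3 [-12.0, -4.7, 0.1]
30.7 -99.0 -105.2 53.3 [-12.7, -4.4, -0.8]
30.9 -98.0 -104.4 53.3 [-13.7, -4.1, 0.8]
31.2 -97.0 -103.0 53.3 [-11.9, -4.7, -1.4]
31.4 -96.0 -102.6 53.2 [-14.8, -4.2, 1.5]
31.7 -95.0 -102.3 53.3 [-15.7, -5.0, 0.9]
31.9 -94.0 -102.3 53.4 [-17.5, -5.0, 0.2]
STOP 17.4
(array([-49.6,   0.8]), (215.8, 87.5), 2.19, np.int64(1713)) 32.2417
```

Run:
```python
from h import *
y=.092
bot.move_l(W(-.124,-.07,.058),vel=.25);bot.move_l(W(-.124,y,.0525),vel=.3);bot.move_l(W(-.115,y,.0515),vel=.1)
x,z=push(-.115,y,.0505,-.085,step=.001,vel=.03,every=1,stop=17)
bot.move_l(W(x-.022,y,z),vel=.25)
y=-.092
bot.move_l(W(-.118,y,.053),vel=.3);bot.wait(.1);print(terr(),bot.state()["t"])
```

```text
33.7 -114.0 -114.2 50.4 [0.4, 0.5, 1.3]
34.0 -113.0 -113.0 50.6 [0.1, 0.6, 0.8]
34.2 -112.0 -111.9 50.6 [-0.2, 0.8, 1.8]
34.5 -111.0 -110.9 50.5 [0.5, 0.1, 1.8]
34.7 -110.0 -109.9 50.5 [-0.6, 1.3, 1.9]
35.0 -109.0 -109.5 50.4 [-2.3, 1.5, 1.8]
35.2 -108.0 -109.4 50.3 [-6.0, -0.6, 4.2]
35.5 -107.0 -109.4 50.6 [-5.8, -0.1, 2.3]
35.7 -106.0 -109.2 51.2 [-7.6, 0.4, 1.8]
36.0 -105.0 -109.1 51.7 [-9.3, 0.1, 0.5]
36.2 -104.0 -109.1 51.6 [-11.6, 0.3, 2.4]
36.5 -103.0 -108.2 52.1 [-10.8, 0.6, 0.3]
36.7 -102.0 -107.8 52.1 [-11.2, 1.3, 1.0]
37.0 -101.0 -106.7 52.2 [-10.2, 0.7, -0.4]
37.2 -100.0 -106.0 52.2 [-10.3, 2.0, -0.4]
37.5 -99.0 -105.1 52.2 [-11.8, 1.8, -0.6]
37.7 -98.0 -104.1 52.2 [-11.1, 2.7, 0.3]
38.0 -97.0 -103.2 52.2 [-11.2, 3.1, 0.2]
38.2 -96.0 -102.2 52.2 [-11.9, 3.3, -0.1]
38.5 -95.0 -101.3 52.2 [-12.4, 3.8, 0.6]
38.7 -94.0 -100.6 52.2 [-12.6, 4.7, 1.4]
39.0 -93.0 -100.7 52.3 [-14.0, 3.2, -0.4]
39.2 -92.0 -100.7 52.3 [-16.9, 3.5, 2.7]
39.5 -91.0 -100.7 52.4 [-17.8, 3.3, -0.2]
STOP 17.8
(array([-46.1,  10.5]), (200.5, 87.4), 0.39, np.int64(1585)) 40.6167
```

Run:
```python
from h import *
def go(y,x0,xe):
    x,z=push(x0,y,.0515,xe,step=.0015,vel=.03,every=3,stop=17)
    print(R(bot.state()["ee_pos"]));bot.move_l(W(x-.025,y,z),vel=.25)
y=-.095
bot.move_l(W(-.109,y,.0515),vel=.1);go(y,-.109,-.085)
y=.092
bot.move_l(W(-.119,y,.0525),vel=.3);bot.move_l(W(-.109,y,.0515),vel=.1);go(y,-.109,-.085)
print(bot.state()["t"])
bot.move_l(W(-.128,.12,.13),vel=.3)
c=bot.capture("scene");cv2.imwrite("pics/s1.png",cv2.resize(c["pixels"][150:330,240:480],(800,600)))
c=bot.capture("top");cv2.imwrite("pics/t1.png",c["pixels"])
```

```text
41.1 -107.5 -107.6 51.5 [-0.5, 0.2, 0.6]
41.9 -103.0 -103.1 51.4 [-0.5, 0.7, 1.3]
42.6 -98.5 -102.7 51.7 [-10.1, -0.6, 1.1]
43.4 -94.0 -101.6 51.8 [-16.4, -1.6, 0.8]
LIM [-19.5, -1.5, 2.2]
[-0.10163623 -0.09515766]
45.1 -107.5 -107.6 51.5 [-0.2, 0.8, 1.6]
45.9 -103.0 -102.9 51.5 [-0.6, 0.4, 0.6]
46.6 -98.5 -100.7 51.2 [-7.8, 0.7, 4.6]
47.4 -94.0 -100.6 51.6 [-13.7, -0.2, 0.7]
STOP 17.6
[-0.10069272  0.0921468 ]
47.8917
```

View pics/s1.png

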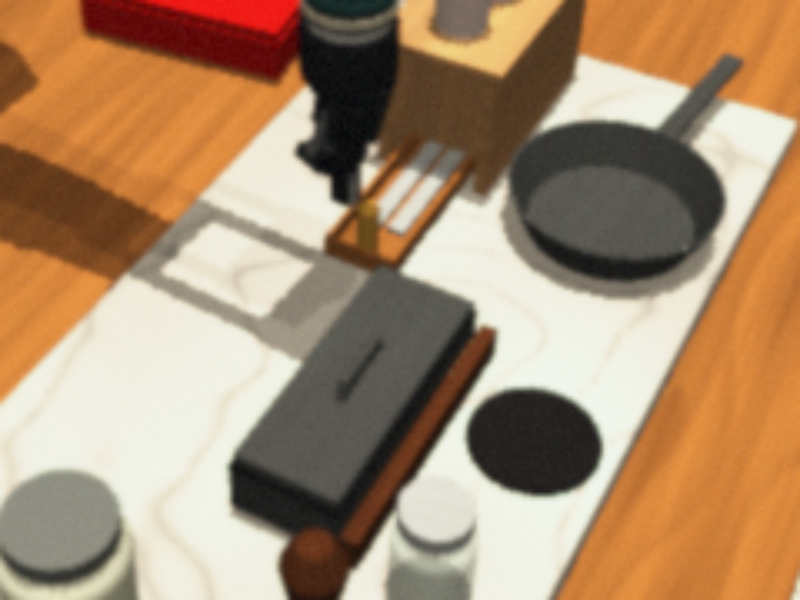

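Run:
```python
from h import *
k=R([.5462,.0601]);print(k)
x=k[0]
bot.move_l(W(x,.21,.13),vel=.25);bot.move_l(W(x,.21,.065),vel=.2)
bot.move_l(W(x,.064,.065),vel=.08)
s=bot.state();print(s["t"],R(s["ee_pos"]),s["contact_force"])
y=.064
while y>.035:
    y-=.002;bot.move_l(W(x,y,.065),vel=.04);s=bot.state();f=A[:,1]@(s["contact_force"][:2]-[-.2,-.5])
    print(round(y,4),R(s["ee_pos"])[1].round(4),f.round(1),s["ee_pos"][2].round(4))
    if f>10:break
bot.move_l(W(x,y+.025,.065),vel=.15);bot.move_l(W(x,y+.03,.15),vel=.25);bot.move_l(W(-.25,.12,.25),vel=.35)
c=bot.capture("top");cv2.imwrite("pics/t2.png",cv2.resize(c["pixels"][95:245,240:480],(800,500)))
print("knob",[R(find(c,(300,165,420,205),.075,.09,.088,lambda p:(p[...,2]>p[...,0]+50))[0][0]/1000)])
print(terr(),bot.state()["t"])
```

```text
[-0.12783135  0.16965175]
51.3667 [-0.12793915  0.06398452] [-0.10761153  0.9432167   1.64783264]
0.062 0.0621 2.6 0.0648
0.06 0.0599 1.8 0.0648
0.058 0.058 3.7 0.0648
0.056 0.0579 8.8 0.0649
0.054 0.0578 12.6 0.0649Traceback (most recent call last):
  File "<stdin>", line 14, in <module>
  File "h.py", line 25, in find
    k=box(m).reshape(-1,2);q=plane(c,k,zp)
      ~~~^^^
  File "h.py", line 15, in box
    k=max(cs,key=cv2.contourArea);return k
ValueError: max() iterable argument is empty
```

View pics/t2.png

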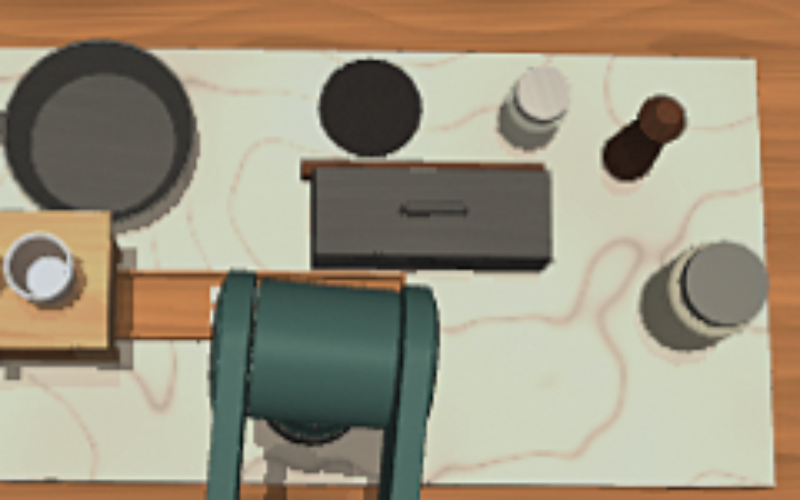

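The tray is out and reached its stop at finger y = 58 mm. The terrine looks parallel to the rail, but the arm hides the knob at (310,360) in the crop. I'll clear the arm and check.

Run:
```python
from h import *
bot.move_joints([-1.285,.087,1.371,0,1.684,-.103]);bot.wait(.3)
c=bot.capture("top")
P=cloud(c);m=(P[...,2]>.078)&(P[...,2]<.092);p=c["pixels"].astype(int);m&=(p[...,2]>p[...,0]+40)
m[:,:300]=0;m[:165]=0;m[210:]=0;m[:,420:]=0
print("knob",R(P[m].mean(0)),m.sum())
print(terr())
f=find(c,(312,120,425,160),.05,.07,.06,lambda p:p[...,2]>p[...,0]+20);print("rail",f)
s=bot.state();print(s["t"],s["contact_force"])
cv2.imwrite("pics/t3.png",cv2.resize(c["pixels"][125:215,270:430],(800,450)))
```

```text
knob [-0.12850639  0.03680937] 31
(array([-46. ,  -5.5]), (226.3, 87.5), 0.39, np.int64(1957))
rail ((array([ 677.9, -112.9]), 238.9, 13.5, np.float32(-0.77)), np.float64(0.058580961322281765), np.int64(155))
56.525 [-0.68824666 -0.176353   -0.45957278]
```

View pics/t3.png

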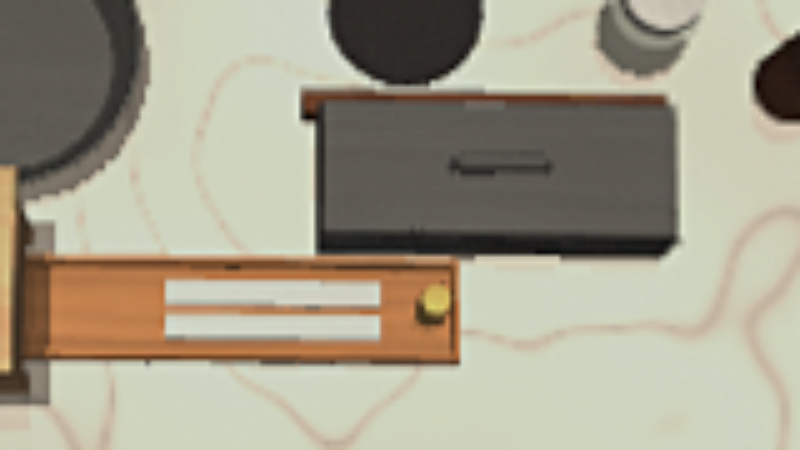

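The knob is at its stop: expected y is about 35 mm, measured 37. I'll do one finer check of the terrine's angle with line fits before handing in.

Run:
```python
from h import *
c=bot.capture("top");p=c["pixels"].astype(int);P=cloud(c)
def edges(m,z,u0,u1):
    u=np.arange(u0,u1);out=[]
    for g in (lambda q:q.min(),lambda q:q.max()):
        v=[g(np.where(m[:,k])[0]) for k in u]
        q=plane(c,np.c_[u,v],z);r=np.array([R(a) for a in q])*1e3
        k=np.polyfit(r[:,1],r[:,0],1);res=r[:,0]-np.polyval(k,r[:,1]);out.append((k[1].round(2),np.degrees(-np.arctan(k[0])).round(2),res.std().round(2)))
    return out
m=(P[...,2]>.085)&(P[...,2]<.112);m[:125]=0;m[205:]=0;m[:,:330]=0;m[:,410:]=0
print("terrine back/front (x@y0,deg)",edges(m,.094,338,402))
m=(P[...,2]>.02)&(P[...,2]<.2);m[:90]=0;m[260:]=0
print("slab back/front",edges(m,.03,215,460))
m=(P[...,2]>.045)&(P[...,2]<.2);m[:142]=0;m[160:]=0;m[:,:320]=0;m[:,420:]=0
print("rail back (expect x 15)",edges(m,.06,340,400)[:1])
c0=c;c=np.load("pics/top0.npy",allow_pickle=True).item();P=cloud(c);p=c["pixels"].astype(int)
m=(P[...,2]>.078)&(P[...,2]<.092)&(p[...,2]>p[...,0]+40);m[:,:300]=0;m[:165]=0;m[210:]=0;m[:,330:]=0
print("knob0",R(P[m].mean(0)),m.sum(),bot.state()["t"])
```

```text
terrine back/front (x@y0,deg) [(np.float64(4.86), np.float64(12.3), np.float64(16.52)), (np.float64(-91.19), np.float64(3.35), np.float64(13.46))]
slab back/front [(np.float64(137.62), np.float64(-0.49), np.float64(2.34)), (np.float64(-300.8), np.float64(2.67), np.float64(18.47))]
rail back (expect x 15) [(np.float64(13.5), np.float64(-0.71), np.float64(0.92))]
knob0 [-0.12710943  0.1703633 ] 34 56.575
```

Run:
```python
from h import *
def edge(c,m,z,u0,u1,top):
    u,v=[],[]
    for k in range(u0,u1):
        w=np.where(m[:,k])[0]
        if len(w):u.append(k);v.append(w.min()-.5 if top else w.max()+.5)
    r=np.array([R(a) for a in plane(c,np.c_[u,v],z)])*1e3
    for _ in range(6):
        k=np.polyfit(r[:,1],r[:,0],1);e=abs(r[:,0]-np.polyval(k,r[:,1]));r=r[e<max(2.5,1.5*np.median(e))]
    return [round(np.polyval(k,t),1) for t in (-110,0,110)],"deg",round(-np.degrees(np.arctan(k[0])),2),len(r)
c0=np.load("pics/top0.npy",allow_pickle=True).item();c=bot.capture("top")
for n,c in (("start",c0),("now",c)):
    P=cloud(c);p=c["pixels"].astype(int);z=P[...,2];red=p[...,2]-p[...,0]
    B=lambda m,x0,y0,x1,y1:(lambda o:(o.__setitem__((slice(y0,y1),slice(x0,x1)),m[y0:y1,x0:x1]),o)[1])(np.zeros_like(m))
    slab=B((z>.015)&(z<.2)&(P[...,0]<.85),205,95,465,160);print(n,"slab back",edge(c,slab,.03,210,460,True))
    print(" slab front",edge(c,B((z>.015)&(z<.05)&(red<40),205,205,465,255),.03,215,460,False))
    print(" rail back",edge(c,B((red>15)&(z>.04),330,136,405,156),.06,336,400,True))
    if n=="start": print(" rail front",edge(c,B((red>15)&(z>.04),330,136,405,156),.06,336,400,False))
    t=B((z>.085)&(z<.1)&(red<15),325,130,415,200)
    print(" terr back",edge(c,t,.094,338,402,True)," front",edge(c,t,.094,338,402,False))
```

```text
start slab back ([np.float64(138.1), np.float64(138.9), np.float64(139.7)], 'deg', np.float64(-0.43), 198)
 slab front ([np.float64(-300.1), np.float64(-299.4), np.float64(-298.7)], 'deg', np.float64(-0.36), 243)
 rail back ([np.float64(16.9), np.float64(16.0), np.float64(15.0)], 'deg', np.float64(0.49), 46)
 rail front ([np.float64(-4.0), np.float64(-2.4), np.float64(-0.9)], 'deg', np.float64(-0.81), 56)
 terr back ([np.float64(-71.1), np.float64(-60.2), np.float64(-49.2)], 'deg', np.float64(-5.67), 38)  front ([np.float64(-158.8), np.float64(-147.6), np.float64(-136.5)], 'deg', np.float64(-5.79), 62)
now slab back ([np.float64(138.1), np.float64(138.9), np.float64(139.7)], 'deg', np.float64(-0.43), 198)
 slab front ([np.float64(-300.0), np.float64(-299.4), np.float64(-298.7)], 'deg', np.float64(-0.36), 244)
 rail back ([np.float64(14.0), np.float64(15.1), np.float64(16.2)], 'deg', np.float64(-0.59), 62)
 terr back ([np.float64(-3.1), np.float64(-4.0), np.float64(-5.0)], 'deg', np.float64(0.48), 44)  front ([np.float64(-87.4), np.float64(-88.2), np.float64(-88.9)], 'deg', np.float64(0.4), 61)
```

Run:
```python
from h import *
ims=[bot.capture("top") for _ in range(3)];c=ims[0]
g=np.mean([i["pixels"].astype(float) for i in ims],0);gray=g.mean(2)
def sub(v0,v1,u0,u1,sgn,ch=None):
    G=(gray if ch is None else g[...,ch]);d=sgn*np.diff(G[v0:v1,u0:u1],axis=0);d=np.clip(d,0,None)
    b=d.argmax(0);o=[]
    for i in range(d.shape[1]):
        lo=max(b[i]-1,0);w=d[lo:b[i]+2,i];o.append(v0+.5+lo+(w*np.arange(len(w))).sum()/w.sum())
    return np.arange(u0,u1),np.array(o)
def rep(n,uv,z):
    r=np.array([R(a) for a in plane(c,np.c_[uv],z)])*1e3
    for _ in range(4):
        k=np.polyfit(r[:,1],r[:,0],1);e=abs(r[:,0]-np.polyval(k,r[:,1]));r=r[e<max(1,2*np.median(e))]
    print(n,[round(np.polyval(k,t),1) for t in(-110,0,110)],"deg",round(-np.degrees(np.arctan(k[0])),2),len(r),e.mean().round(2))
# print one column to see the edges
print(gray[138:182,350].round().astype(int).tolist())
rep("rail back top",sub(139,147,338,398,-1),.06)
rep("terr front top",sub(165,176,338,401,-1),.094)
rep("terr foot/stone",sub(172,178,364,400,+1),.036)
rep("terr back",sub(142,150,338,401,+1,0),.094)
rep("tray front",sub(192,202,285,355,+1),.05)
rep("tray back",sub(172,181,285,355,+1,2),.05)
```

```text
[43, 43, 40, 35, 154, 133, 61, 82, 90, 89, 89, 88, 89, 90, 90, 91, 90, 89, 88, 89, 90, 89, 89, 90, 90, 89, 88, 91, 90, 91, 91, 92, 95, 57, 29, 32, 25, 62, 144, 110, 50, 112, 129, 121]
rail back top [np.float64(13.6), np.float64(14.4), np.float64(15.2)] deg -0.43 43 0.27
terr front top [np.float64(-88.2), np.float64(-87.2), np.float64(-86.1)] deg -0.54 61 0.17
terr foot/stone [np.float64(-90.2), np.float64(-88.9), np.float64(-87.5)] deg -0.71 35 0.3
terr back [np.float64(-4.2), np.float64(-2.8), np.float64(-1.4)] deg -0.72 50 0.38
tray front [np.float64(-167.3), np.float64(-165.7), np.float64(-164.1)] deg -0.82 60 0.38
tray back [np.float64(-82.5), np.float64(-89.1), np.float64(-95.6)] deg 3.42 62 2.45
```

Sub-pixel edges put the terrine at −0.54° and the rail at −0.43°, so they are parallel. That agrees with the force feel at both ends. Handing in.

```bash
python3 -c "
from cell import bot
print(bot.finish_job(),bot.state()['t'])"
```

```text
the job is handed in; nothing more can be done
the job is handed in; nothing more can be done
```

The job is handed in, with no verdict shown: the terrine sits flush on the rail and about 5 mm off centre, the tray is out to its hard stop, the highest measured push force was about 20 N, the bystanders look unmoved in the pictures, and about 57 s of the 72 s were used.

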